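# Seat a price-card block and index the dividing plate to its third stop

## Robot

A 7-joint arm with a two-finger parallel gripper is mounted at the origin on the work surface. World frame = base frame: x ahead of the robot, y to its left, z up, the work surface at z = 0. Lengths are in mm, angles in rad, forces in N, time in s.
With the tool pointing down it reaches from about 400 to 850 mm from the base axis. Payload 6.9 kg.
Tool frame: the origin (TCP) lies at the very end of the fingers, on their centre line; the grasp point (between the pads) lies 19 mm behind it; z points along the fingers, y is the line along which they close (so a half turn about z gives the same grasp; the last joint's range is limited). The gripper opens to 85 mm and grips with 20 to 120 N. Pads are 22 mm wide; open, the fingers measure 114 mm over their backs; the gripper's body (76 mm by 85 mm) begins 54 mm behind the grasp point. The pads swing forward as they close: fully open they stand 13 mm farther back than shut.
Start: joints at [-1.105, 0.507, -0.238, 1.5, 0.126, 1.149, -0.155], TCP at [220.072, 584.961, 231.275] pointing down, gripper open.
Joint ranges: [-3.08, 3.08], [-0.24, 2.05], [-1.43, 1.35], [0, 2.5], [-1.52, 4.66], [0.17, 1.96], [-2.89, 2.89]. Speed limits (rad/s): [2.39, 2.39, 3.14, 3.14, 3.14, 3.14, 3.14].

## Interface

Orientations are given as a rotation vector (axis times angle).
In Python, from plant import manip gives the robot as it stands.
- The arm moves only by the shell command python3 -m inch 'ROWS' [FORCE]. ROWS is a JSON object of lists of equal length, an entry for each row: "angular": the turn, a rotation vector about the tool's x, y, z as a fraction of full scale, a list of three; "translation": the shift along the tool's x, y, z as a fraction of full scale, a list of three; "hand": the closure, from 0 (fully open) to 1 (shut). In form: {"angular": [[ax, ay, az], ...], "translation": [[x, y, z], ...], "hand": [hand, ...]}. A call has exactly 8 rows; each row is the pose to reach, as a shift and turn from the pose commanded when the call began, along the tool's axes at that moment; what a row does not reach only later rows make up. Full scale, the value 1, is 30 cm for a shift and 120 degrees for a turn. A row lasts 1/12 s, in which the tool goes at most 41.7 mm and 7.16 degrees, less where a joint would pass 70% of its speed; a pose out of reach is approached as far as the arm can. A call with a number of a shift or a turn outside -1 to 1 is refused whole. A call with a gripper value outside its range is refused whole. The fingers move at their own pace and stop on an object; FORCE is the grip in N (left out, the last holds). Time passes only in rows, so rows that repeat a pose let the fingers close, or fill a call up. It gives the time, the measured TCP pose, the force, the opening and the grip force at its end, in the units of the state.
- manip.read_state(): the state, without advancing time (a new reading comes with each control period).
- manip.snapshot(name): name is "scene" or "top"; returns a dict with "pixels" (480x640x3 uint8, blue, green, red), "vfov" (degrees; the focal length in pixels is half the picture's height over the tangent of half this angle, whatever the lens; pixels are square), "cx", "cy" (the principal point, pixels), "dist_coeffs" ([k1, k2, p1, p2, k3] as OpenCV has them; the pictures are not rectified), "T" (4x4, takes a point from camera to world coordinates). Camera axes: x right, y up, looking along -z (the intrinsics and any distortion apply to the point x, -y, -z); pixel columns grow to the right and rows downward; lengths in mm; the calibration is good to about 2 mm. A picture is of the moment at which its call begins. There is no depth.
- manip.sign_off(): hands the job in; it is judged then, once.
The state is a dict: "clock": time; "joint_pos": joint angles; "dq": joint speeds; "tau": joint torques, N m; "ee_pos": TCP position; "ee_rot": TCP orientation; "wrist_force": force on the tool from outside, world axes, zero at the start; "moment": the same for the moment, N m; "grip_width": opening from 0.0 (shut) to 1.0 (fully open); "grip_force": force on a finger pad.
Only numpy, scipy, OpenCV 4.12 (cv2) and the standard library are available. Lean on these libraries where they do the work, as an engineer would, in place of code of your own. Each camera call takes 0.05 s, during which the arm holds its last target. There are 200 camera calls.

## Task

Set the oak price-card block flat and square, fully down in the pocket of the dividing plate while the plate is at its home stop, and let go of it. Then take the black bar knob in the middle of the plate, turn it clockwise (seen from above) three clicks to the third stop, never as far as the fourth, and hold it there: the plate springs back if released, so finish with the fingers still gripping the knob, holding still at the third stop, the block still seated. Leave the jars and the bottle where they stand.

Things in the scene. Friction and masses are not known exactly. Their poses are not given: they have to be found in the camera images.
- block: loose oak block lying flat on the bench, 44 mm along its own x, 64 mm along its own y, 32 mm high, about 70 g, with a dark saw slot along y in its top; origin at the centre of its underside. It fits the pocket either way round (half turn)
- pocket (a point): centre of the pocket's flat floor, 47 mm above the bench, turning with the plate. The pocket is 46.5 mm (own x) by 66.5 mm (own y), 7 mm deep, mouth chamfered, in a raised dark steel nest 68 x 88 mm whose rim is 54 mm above the bench; it takes the block with their x axes parallel. It lies 85 mm from the knob's axis, along +y of this frame; z up
- knob_grip (a point): grip point of the black bar knob on the vertical axis of the plate, 92 mm above the bench; the bar is 14 mm wide (own x), 46 mm long (own y, pointing at the pocket), from 72 to 107 mm above the bench, and turns with the plate. Below it is a round steel stem of 17 mm radius down to the plate
- index_plate (a joint): angle of the plate, nest and knob, rad, growing clockwise from above; 0 = home stop, where it starts; a click every 24 degrees (0.419 rad): third stop 1.257 rad, hard end at the fifth, 2.09. A return spring pulls it home with 0.15 N m per rad (0.19 at the third stop); each click adds about 0.1 N m either way (lightest just before a stop, heaviest just past it). Let go at the third stop, it runs back to an earlier one
- fixture: the dividing fixture, bolted down: dark base 292 mm across under a round aluminium plate 264 mm across, whose top is 42 mm above the bench; origin on the knob's axis at bench height. A grey marking post with a brass stylus, 57 mm high, stands beside the plate, 142 to 175 mm from the axis; at the third stop the pocket lies in front of it
- honey_jar: bystander: squat amber jar, 64 mm across, 72 mm high, loose; origin at its underside
- cherry_jar: bystander: amber jar with a lid, 68 mm across, 85 mm high, loose; origin at its underside
- wine_bottle: bystander: small green bottle standing upright, 62 mm across, 240 mm high, loose; origin at its underside
Things that resemble listed ones, but are neither listed nor needed, are in the scene too. Of the things like the block, leave any that is turquoise; of the rest the larger one is meant.

How it is judged:
By the outcome, as a careful person would: the job done as asked, in the order asked, and still so for the second after the job is handed in, while the arm keeps its last pose, push and grip.
It also fails if it takes over 54 s, if anything falls off the work surface, if the arm or the gripper's body presses on something with over 40 N, if the wrist force passes 120 N, or if a joint passes its speed limit or range.

## Working session

There is one attempt and no reset: what is moved stays moved. The work goes in short steps, Python scripts to look and compute and a shell command to move; the robot and the scene stay as the last step left them, time stands still between calls to the robot, and variables do not carry over. Pictures are saved under pics/ and viewed, at most 10 in all, crops included, and the job is handed in when it is done.

```bash
mkdir -p pics; ls
python3 - <<'E'
from plant import manip
import cv2,pickle
for n in("scene","top"):
    s=manip.snapshot(n);cv2.imwrite(f"pics/{n}0.png",s["pixels"]);pickle.dump(s,open(f"{n}0.pkl","wb"))
    print(n,s["vfov"],s["cx"],s["cy"],s["dist_coeffs"],s["T"])
print(manip.read_state())
E
```

```text
pics
scene 42.166191057143344 324.24043704027446 237.5984124790246 [-0.21272306  0.          0.          0.          0.        ] [[-6.51454082e-01 -6.50126940e-01  3.91078688e-01  1.00768408e+03]
 [ 7.58687884e-01 -5.58592419e-01  3.35212179e-01  4.07505379e+02]
 [ 5.23122352e-04  5.15082005e-01  8.57140744e-01  1.19532965e+03]
 [ 0.00000000e+00  0.00000000e+00  0.00000000e+00  1.00000000e+00]]
top 52.131733536865305 313.236528988903 242.69488831362443 [-0.08944401  0.          0.          0.          0.        ] [[-4.54692837e-02  9.76023621e-01 -2.12862480e-01  3.16939837e+02]
 [-9.98965008e-01 -4.46825167e-02  8.50798890e-03 -1.93840276e+01]
 [-1.20723320e-03  2.13029021e-01  9.77045126e-01  9.66601435e+02]
 [ 0.00000000e+00  0.00000000e+00  0.00000000e+00  1.00000000e+00]]
{'clock': 0.1, 'joint_pos': array([-1.10552876,  0.50824689, -0.23756164,  1.50102189,  0.12571513,
        1.14891066, -0.15478706]), 'dq': array([ 1.66786242e-03, -1.84568739e-03, -3.76888322e-04, -2.55451846e-03,
        2.15934455e-04,  6.00817946e-04, -6.01183931e-05]), 'tau': array([-4.75795110e-03, -6.21836615e+01, -2.19455190e+00, -2.50202912e+01,
        1.24941653e-02,  7.87260389e-03,  2.63664981e-05]), 'ee_pos': array([219.93572904, 584.5456476 , 230.52571488]), 'ee_rot': array([-5.61946287e-01, -3.09066401e+00,  2.47251874e-03]), 'wrist_force': array([ 0.43469995, -0.36211688, -0.4671423 ]), 'moment': array([-0.01698629, -0.0048164 , -0.00930006]), 'grip_force': 0.0, 'grip_width': 0.9987153726985566}
```

View pics/scene0.png

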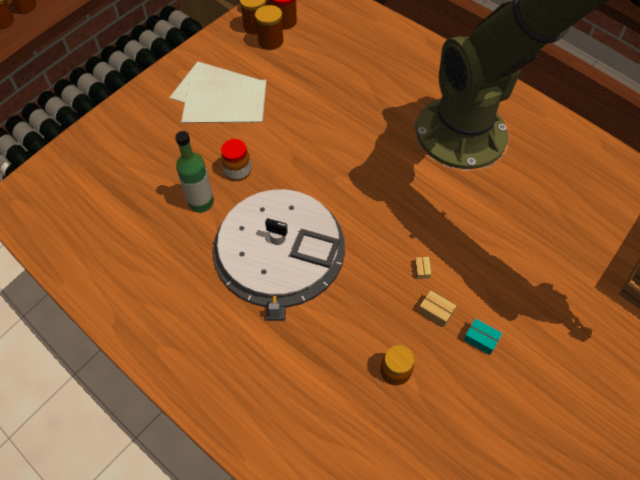

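View pics/top0.png

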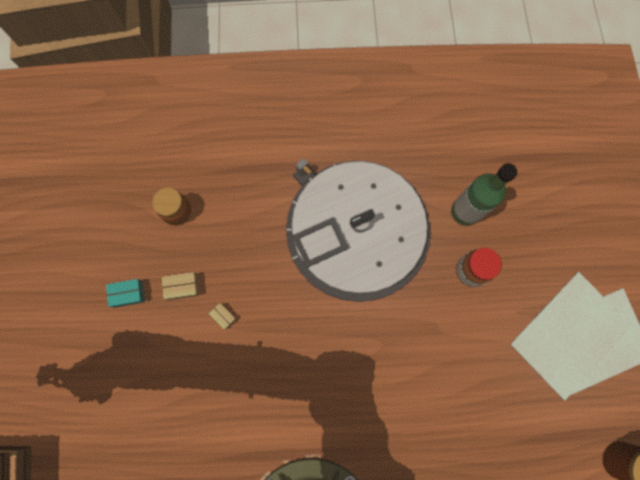

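The scene view shows the block at about (437,306), a smaller oak block at (423,267), a turquoise one at (483,336), the fixture at (280,242) with the pocket at (315,248), and the post at (275,305). In the top view the block is at (180,286), the pocket at (322,242) and the knob at (362,219). Next I'll enlarge these.

Run:
```python
import cv2,numpy as np
def crop(n,x,y,w,h,k):
    return cv2.resize(cv2.imread(f"pics/{n}0.png")[y:y+h,x:x+w],None,fx=k,fy=k,interpolation=cv2.INTER_CUBIC)
# left: top fixture 280..440 x 150..310 x4 =640x... ; 
a=crop("top",285,155,100,120,5)   # 500x600
b=crop("top",155,265,50,50,6)     # 300x300
c=crop("scene",415,285,50,50,6)   # 300x300
cv2.imwrite("pics/crop1.png",np.hstack([a,np.vstack([b,c])]))
d=crop("scene",210,180,150,130,5)
cv2.imwrite("pics/crop2.png",d[:600])
```

```text
(no output)
```

View pics/crop1.png

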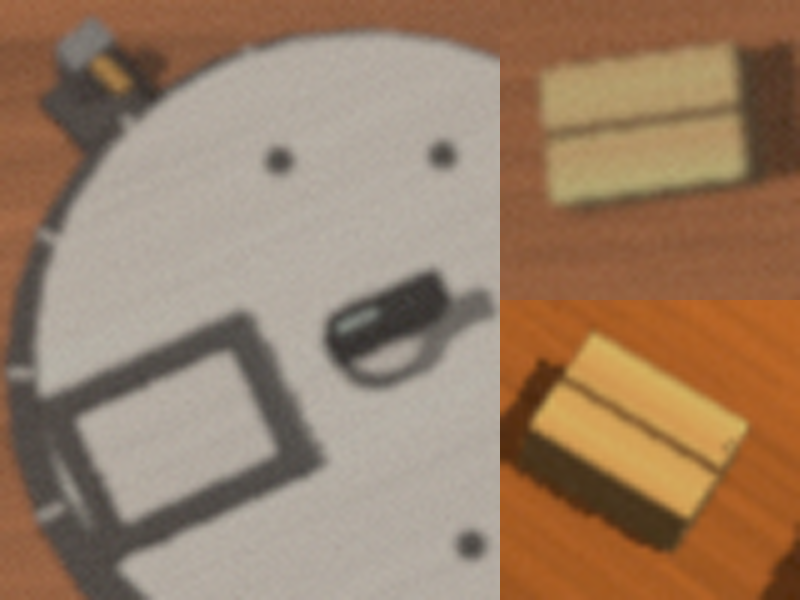

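View pics/crop2.png

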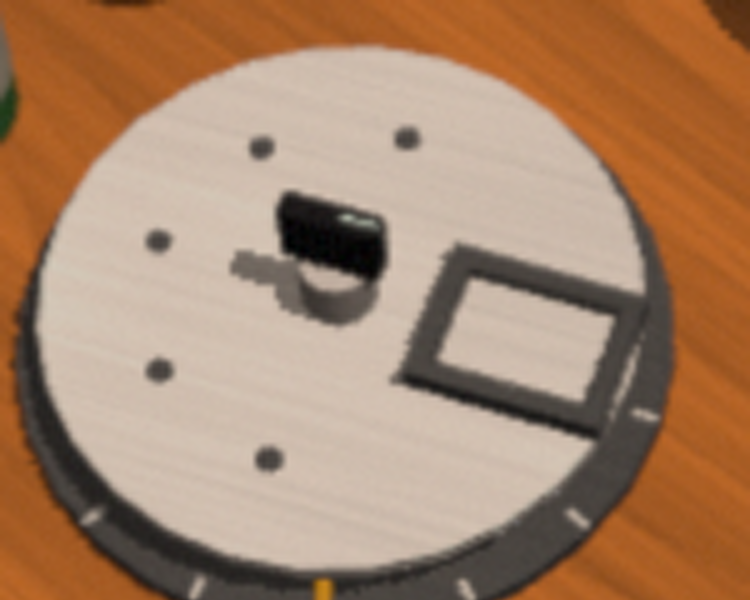

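```bash
cat > h.py <<'E'
import numpy as np,cv2,pickle
from scipy.optimize import least_squares
def ray(s,uv,z):
    f=240/np.tan(np.radians(s["vfov"]/2));K=np.array([[f,0,s["cx"]],[0,f,s["cy"]],[0,0,1]])
    n=cv2.undistortPoints(np.array(uv,float).reshape(-1,1,2),K,np.array(s["dist_coeffs"])).reshape(-1,2)
    T=s["T"];d=np.c_[n[:,0],-n[:,1],-np.ones(len(n))]@T[:3,:3].T
    return T[:3,3]+d*((np.reshape(z,(-1,1))-T[2,3])/d[:,2:])
def crop(P,o,c,k): return (np.array(P,float)-o+.5)/k-.5+c
def rect(w,h): return np.array([[-w,-h],[w,-h],[w,h],[-w,h]])/2.
def R(a): return np.array([[np.cos(a),-np.sin(a)],[np.sin(a),np.cos(a)]])
E
python3 - <<'E'
from h import *
T=pickle.load(open("top0.pkl","rb"));S=pickle.load(open("scene0.pkl","rb"))
bt=ray(T,crop([(540,72),(735,43),(748,180),(552,206)],(500,0),(155,265),6),32)[:,:2]
bs=ray(S,crop([(595,333),(748,428),(687,520),(530,428)],(500,300),(415,285),6),32)[:,:2]
for b in(bt,bs):
    print(b.mean(0),[np.linalg.norm(b[i]-b[(i+1)%4]).round(1) for i in range(4)],np.degrees(np.arctan2(*((b[1]+b[2]-b[0]-b[3])[::-1]))), )
it=ray(T,crop([(75,415),(232,348),(278,455),(127,525)],0,(285,155),5),52)[:,:2]
is_=ray(S,crop([(477,277),(617,318),(585,402),(438,362)],0,(210,180),5),52)[:,:2]
os_=ray(S,crop([(458,243),(645,297),(597,432),(403,378)],0,(210,180),5),54)[:,:2]
for b in(it,is_,os_):
    print(b.mean(0),[np.linalg.norm(b[i]-b[(i+1)%4]).round(1) for i in range(4)],np.degrees(np.arctan2(*((b[1]+b[2]-b[0]-b[3])[::-1]))))
ps=ray(S,crop([(35,320),(370,46),(645,280),(330,573),(110,130),(120,480)],0,(210,180),5),42)[:,:2]
pt=ray(T,crop([(38,400),(365,30),(130,130)],0,(285,155),5),42)[:,:2]
for p in(ps,np.r_[ps,pt]):
    r=least_squares(lambda c:np.linalg.norm(p-c,axis=1)-132,ps.mean(0));print(r.x,r.fun.round(1))
print("knob",ray(S,crop([(283,195),(383,218)],0,(210,180),5),107),ray(T,crop([(330,335),(437,275)],0,(285,155),5),107))
E
```

```text
[448.21815507 235.83181998] [np.float64(64.1), np.float64(44.7), np.float64(63.7), np.float64(43.8)] -84.3596546245848
[448.42596957 237.48192258] [np.float64(62.6), np.float64(42.1), np.float64(62.2), np.float64(44.3)] 95.50667929465048
[517.57580837 -40.76416443] [np.float64(65.8), np.float64(45.5), np.float64(63.6), np.float64(47.2)] -68.16773553206774
[516.77496349 -37.90778123] [np.float64(63.4), np.float64(43.1), np.float64(65.0), np.float64(44.9)] 112.64046052579275
[517.56755717 -39.17846351] [np.float64(84.9), np.float64(68.7), np.float64(85.5), np.float64(70.4)] 112.56303374458905
[ 547.84300356 -120.10071449] [ 0.3 -1.8  0.5  3.3  3.7 -3.9]
[ 548.70297893 -119.63194457] [-0.  -0.8  0.8  2.3  4.1 -4.7  0.7  2.2  0.8]
knob [[ 554.86227073 -139.83789128  107.        ]
 [ 536.06134064 -100.50776783  107.        ]] [[ 540.18520508  -96.24970683  107.        ]
 [ 560.99545774 -136.67812131  107.        ]]
```

```bash
cat > plan.py <<'E'
import sys,numpy as np
from scipy.spatial.transform import Rotation as Ro
from plant import manip
x,y,z,a=map(float,sys.argv[1:5])   # TCP target, yaw of tool y (deg)
s=manip.read_state();M=Ro.from_rotvec(s["ee_rot"]);c,d=np.cos(np.radians(a)),np.sin(np.radians(a))
G=Ro.from_matrix(np.array([[-d,c,0],[c,d,0],[0,0,-1.]]))
G=G if 1 else 0
print("clock",round(s["clock"],2),"pos",s["ee_pos"].round(1),"yawY",np.degrees(np.arctan2(*M.as_matrix()[1::-1,1])).round(1),"F",s["wrist_force"].round(1),"M",s["moment"].round(2),"grip",round(s["grip_width"],3),round(s["grip_force"],1))
print("trans",(M.inv().apply(np.array([x,y,z])-s["ee_pos"])/300).round(4),"ang",((M.inv()*G).as_rotvec()/np.radians(120)).round(4))
E
python3 plan.py 448.3 236.6 130 5.6
```

```text
clock 0.1 pos [219.9 584.5 230.5] yawY 69.4 F [ 0.4 -0.4 -0.5] M [-0.02 -0.   -0.01] grip 0.999 0.0
trans [-1.1207 -0.8171  0.3364] ang [-7.000e-04  4.000e-04  5.316e-01]
```

```bash
python3 -m inch '{"angular":[[0,0,0.4],[0,0,0.4],[0,0,0.4],[0,0,0.4],[0,0,0.4],[0,0,0.4],[0,0,0.4],[0,0,0.4]],"translation":[[-0.8,-0.58,0.2],[-0.8,-0.58,0.2],[-0.8,-0.58,0.2],[-0.8,-0.58,0.2],[-0.8,-0.58,0.2],[-0.8,-0.58,0.2],[-0.8,-0.58,0.2],[-0.8,-0.58,0.2]],"hand":[0,0,0,0,0,0,0,0]}'; python3 plan.py 448.3 236.6 130 5.6
```

```text
clock: 0.77
ee_pos: [386.7, 330.5, 170.1]
ee_rot: [1.786, 2.581, -0.006]
wrist_force: [-0.6, 1.0, 0.7]
grip_width: 0.998
grip_force: 0.0
clock 0.77 pos [386.7 330.5 170.1] yawY 20.6 F [-0.6  1.   0.7] M [-0.01 -0.04  0.02] grip 0.998 0.0
trans [-0.3646  0.0822  0.1353] ang [-0.0004  0.0023  0.1254]
```

```bash
python3 -m inch '{"angular":[[0,0,0.125],[0,0,0.125],[0,0,0.125],[0,0,0.125],[0,0,0.125],[0,0,0.125],[0,0,0.125],[0,0,0.125]],"translation":[[-0.36,0.08,0.135],[-0.36,0.08,0.135],[-0.36,0.08,0.135],[-0.36,0.08,0.135],[-0.36,0.08,0.135],[-0.36,0.08,0.135],[-0.36,0.08,0.135],[-0.36,0.08,0.135]],"hand":[0,0,0,0,0,0,0,0]}'; python3 plan.py 448.3 236.6 60 5.6
python3 - <<'E'
from plant import manip
import cv2,numpy as np,pickle
S=manip.snapshot("scene");pickle.dump(S,open("scene1.pkl","wb"))
T=manip.snapshot("top")
print(manip.read_state()["ee_pos"])
a=cv2.resize(S["pixels"][220:340,360:500],(700,600),interpolation=cv2.INTER_CUBIC)
cv2.imwrite("pics/s1.png",a)
E
```

```text
clock: 1.43
ee_pos: [444.6, 247.3, 131.1]
ee_rot: [-2.091, -2.344, -0.001]
wrist_force: [0.1, 0.2, 0.6]
grip_width: 1.004
grip_force: 0.0
clock 1.43 pos [444.6 247.3 131.1] yawY 6.5 F [0.1 0.2 0.6] M [0.05 0.02 0.02] grip 1.004 0.0
trans [-0.0371  0.0082  0.237 ] ang [ 0.0001 -0.0004  0.0079]
[444.7174332  246.95651065 131.0868011 ]
```

View pics/s1.png

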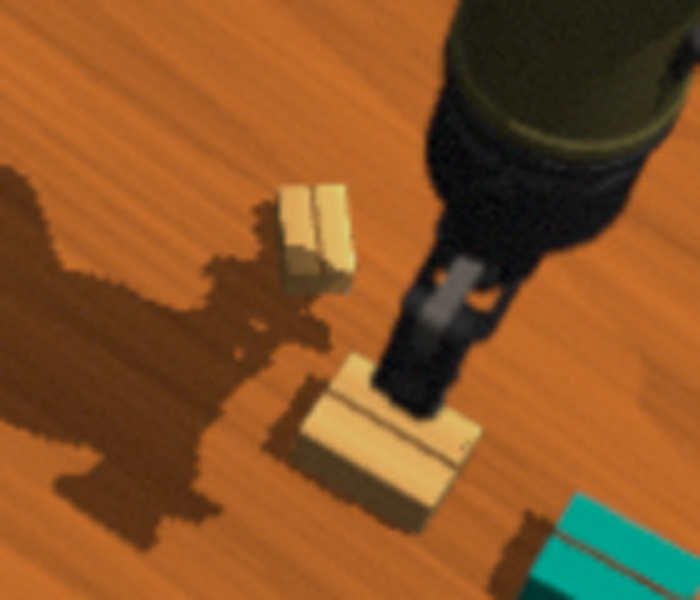

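The scene crop shows the open hand at (430,380) directly over the large oak block at about (390,440), in line with it. I'll descend to z=9.

```bash
python3 -m inch '{"angular":[[0,0,0.008],[0,0,0.008],[0,0,0.008],[0,0,0.008],[0,0,0.008],[0,0,0.008],[0,0,0.008],[0,0,0.008]],"translation":[[-0.037,0.008,0.05],[-0.037,0.008,0.12],[-0.037,0.008,0.2],[-0.037,0.008,0.28],[-0.037,0.008,0.34],[-0.037,0.008,0.38],[-0.037,0.008,0.4],[-0.037,0.008,0.4]],"hand":[0,0,0,0,0,0,0,0]}'; python3 plan.py 448.3 236.6 9 5.6
```

```text
clock: 2.2
ee_pos: [448.0, 235.2, 9.8]
ee_rot: [-2.112, -2.325, 0.003]
wrist_force: [0.9, 0.0, 0.6]
grip_width: 1.0
grip_force: 0.0
clock 2.2 pos [448.  235.2   9.8] yawY 5.5 F [0.9 0.  0.6] M [ 0.02 -0.01  0.01] grip 1.0 0.0
trans [0.0045 0.0014 0.0027] ang [-0.0009  0.0003 -0.001 ]
```

```bash
python3 -m inch '{"angular":[[0,0,0],[0,0,0],[0,0,0],[0,0,0],[0,0,0],[0,0,0],[0,0,0],[0,0,0]],"translation":[[0.004,0,0],[0.004,0,0],[0.004,0,0],[0.004,0,0],[0.004,0,0],[0.004,0,0],[0.004,0,0],[0.004,0,0]],"hand":[0.2,0.4,0.6,0.8,1,1,1,1]}' 30; python3 plan.py 448.3 236.6 150 5.6
```

```text
clock: 2.87
ee_pos: [449.2, 236.6, 11.8]
ee_rot: [2.113, 2.324, 0.003]
wrist_force: [-1.2, 0.7, 7.6]
grip_width: 0.508
grip_force: 30.9
clock 2.87 pos [449.2 236.6  11.8] yawY 5.4 F [-1.2  0.7  7.6] M [0.02 0.23 0.08] grip 0.508 30.9
trans [ 0.0005 -0.0022 -0.4608] ang [ 0.0008 -0.0004 -0.0014]
```

```bash
python3 -m inch '{"angular":[[0,0,0],[0,0,0],[0,0,0],[0,0,0],[0,0,0],[0,0,0],[0,0,0],[0,0,0]],"translation":[[0.004,0,-0.03],[0.004,0,-0.1],[0.004,0,-0.2],[0.004,0,-0.3],[0.004,0,-0.4],[0.004,0,-0.46],[0.004,0,-0.46],[0.004,0,-0.46]],"hand":[1,1,1,1,1,1,1,1]}' 40; python3 plan.py 517.3 -39.5 150 21.9
```

```text
clock: 3.53
ee_pos: [448.9, 237.7, 150.2]
ee_rot: [2.113, 2.323, 0.004]
wrist_force: [-0.3, -0.8, -1.0]
grip_width: 0.501
grip_force: 42.3
clock 3.53 pos [448.9 237.7 150.2] yawY 5.4 F [-0.3 -0.8 -1. ] M [ 0.04  0.04 -0.07] grip 0.501 42.3
trans [-9.413e-01  1.395e-01 -1.000e-04] ang [ 0.0013 -0.0004 -0.1373]
```

```bash
python3 -m inch '{"angular":[[0,0,-0.02],[0,0,-0.05],[0,0,-0.08],[0,0,-0.11],[0,0,-0.137],[0,0,-0.137],[0,0,-0.137],[0,0,-0.137]],"translation":[[-0.1,0.015,0],[-0.22,0.03,0],[-0.35,0.05,0],[-0.48,0.07,0],[-0.61,0.09,0],[-0.74,0.11,0],[-0.86,0.128,0],[-0.94,0.14,0]],"hand":[1,1,1,1,1,1,1,1]}';python3 -m inch '{"angular":[[0,0,0],[0,0,0],[0,0,0],[0,0,0],[0,0,0],[0,0,0],[0,0,0],[0,0,0]],"translation":[[0,0,0.02],[0,0,0.06],[0,0,0.1],[0,0,0.13],[0,0,0.13],[0,0,0.13],[0,0,0.13],[0,0,0.13]],"hand":[1,1,1,1,1,1,1,1]}'; python3 plan.py 517.3 -39.5 75 21.9
python3 - <<'E'
from plant import manip
import cv2,numpy as np,pickle
S=manip.snapshot("scene");T=manip.snapshot("top");pickle.dump((S,T),open("p2.pkl","wb"))
a=cv2.resize(S["pixels"][200:280,270:350],(400,400),interpolation=cv2.INTER_CUBIC)
b=cv2.resize(T["pixels"][190:270,280:360],(400,400),interpolation=cv2.INTER_CUBIC)
cv2.imwrite("pics/s2.png",np.hstack([a,b]))
E
```

```text
clock: 4.2
ee_pos: [516.4, -43.7, 147.5]
ee_rot: [-1.764, -2.598, 0.004]
wrist_force: [0.6, -0.3, 0.3]
grip_width: 0.508
grip_force: 42.3
clock: 4.87
ee_pos: [517.3, -39.1, 110.3]
ee_rot: [1.759, 2.602, 0.001]
wrist_force: [-0.1, 0.2, -0.9]
grip_width: 0.501
grip_force: 42.3
clock 4.87 pos [517.3 -39.1 110.3] yawY 21.9 F [-0.1  0.2 -0.9] M [ 0.03 -0.02  0.03] grip 0.501 42.3
trans [-0.0011 -0.0006  0.1175] ang [ 0.0003  0.0001 -0.0001]
```

View pics/s2.png

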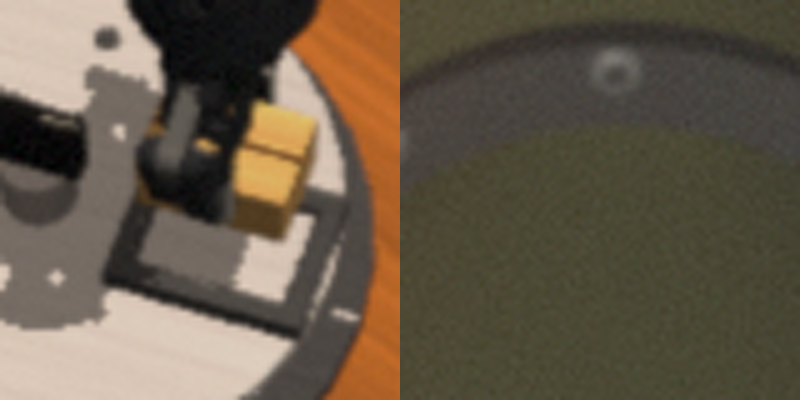

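The scene crop shows the block held in the fingers above the nest (outer end-face corners at (320,122), (297,187), lower corner (283,240)); the top view is blocked by the arm. Next I'll compare these with the expected corners.

Run:
```python
from h import *
S,T=pickle.load(open("p2.pkl","rb"))
m=ray(S,crop([(320,122),(297,187),(283,240)],0,(270,200),5),[130.5,130.5,98.5])[:,:2]
a=np.radians(111.9-90);c=np.array([517.3,-39.1])
print((m-c)@R(a))  # block-frame coords, expect (+-22,32)
# nest outer corners in the same frame, first and this picture
print((ray(S,crop([(350,200),(300,335),(105,278)],0,(270,200),5),54)[:,:2]-c)@R(a))
```

```text
[[-21.00356136  33.90564738]
 [ 11.09229825  34.84762524]
 [ 18.46866453  31.54624878]]
[[-33.90447769  44.21116107]
 [ 35.03271224  44.76298945]
 [ 35.63748941 -41.58954709]]
```

```bash
python3 -m inch '{"angular":[[0,0,0],[0,0,0],[0,0,0],[0,0,0],[0,0,0],[0,0,0],[0,0,0],[0,0,0]],"translation":[[0,0,0.05],[0,0,0.1],[0,0,0.135],[0,0,0.14],[0,0,0.147],[0,0,0.155],[0,0,0.16],[0,0,0.16]],"hand":[1,1,1,1,1,1,1,1]}'; python3 plan.py 517.3 -39.5 58.8 21.9
```

```text
clock: 5.63
ee_pos: [517.3, -39.4, 62.1]
ee_rot: [1.76, 2.602, 0.0]
wrist_force: [0.3, 1.5, -0.9]
grip_width: 0.506
grip_force: 42.3
clock 5.63 pos [517.3 -39.4  62.1] yawY 21.9 F [ 0.3  1.5 -0.9] M [0.04 0.02 0.04] grip 0.506 42.3
trans [-0.0004 -0.      0.0109] ang [ 0.0003  0.0001 -0.0003]
```

```bash
python3 -m inch '{"angular":[[0,0,0],[0,0,0],[0,0,0],[0,0,0],[0,0,0],[0,0,0],[0,0,0],[0,0,0]],"translation":[[0,0,0.004],[0,0,0.008],[0,0,0.012],[0,0,0.015],[0,0,0.015],[0,0,0.015],[0,0,0.015],[0,0,0.015]],"hand":[1,1,1,1,1,1,1,1]}'; python3 plan.py 517.3 -39.5 58.8 21.9
```

```text
clock: 6.3
ee_pos: [517.8, -39.2, 58.7]
ee_rot: [1.759, 2.601, 0.002]
wrist_force: [-1.4, 1.5, 13.9]
grip_width: 0.502
grip_force: 44.0
clock 6.3 pos [517.8 -39.2  58.7] yawY 21.8 F [-1.4  1.5 13.9] M [ 0.21  0.62 -0.12] grip 0.502 44.0
trans [-0.0003 -0.0021 -0.0003] ang [ 0.0011  0.0003 -0.0004]
```

```bash
python3 -m inch '{"angular":[[0,0,0],[0,0,0],[0,0,0],[0,0,0],[0,0,0],[0,0,0],[0,0,0],[0,0,0]],"translation":[[0,0,0],[0,0,0],[0,0,0],[0,0,0],[0,0,0],[0,0,0],[0,0,0],[0,0,0]],"hand":[0.5,0.4,0.2,0,0,0,0,0]}'; python3 -m inch '{"angular":[[0,0,0],[0,0,0],[0,0,0],[0,0,0],[0,0,0],[0,0,0],[0,0,0],[0,0,0]],"translation":[[0,0,-0.03],[0,0,-0.1],[0,0,-0.2],[0,0,-0.3],[0,0,-0.35],[0,0,-0.35],[0,0,-0.35],[0,0,-0.35]],"hand":[0,0,0,0,0,0,0,0]}';python3 plan.py 549 -118.8 165 21.9
```

```text
clock: 6.97
ee_pos: [517.0, -39.4, 57.1]
ee_rot: [-1.76, -2.602, 0.0]
wrist_force: [0.1, -0.4, 0.4]
grip_width: 1.002
grip_force: 0.0
clock: 7.63
ee_pos: [516.5, -39.3, 162.0]
ee_rot: [-1.759, -2.602, 0.0]
wrist_force: [0.7, 0.6, 0.0]
grip_width: 1.002
grip_force: 0.0
clock 7.63 pos [516.5 -39.3 162. ] yawY 21.9 F [0.7 0.6 0. ] M [-0.03  0.05  0.02] grip 1.002 0.0
trans [-0.2863  0.0017 -0.01  ] ang [-0.0003 -0.0001 -0.0003]
```

```bash
python3 -m inch '{"angular":[[0,0,0],[0,0,0],[0,0,0],[0,0,0],[0,0,0],[0,0,0],[0,0,0],[0,0,0]],"translation":[[-0.08,0.001,-0.01],[-0.18,0.001,-0.01],[-0.26,0.001,-0.01],[-0.284,0.001,-0.01],[-0.284,0.001,-0.01],[-0.284,0.001,-0.01],[-0.284,0.001,-0.01],[-0.284,0.001,-0.01]],"hand":[0,0,0,0,0,0,0,0]}'; python3 plan.py 549.2 -118.2 77 21.9
python3 - <<'E'
from plant import manip
import cv2,numpy as np,pickle
S=manip.snapshot("scene");pickle.dump(S,open("p3.pkl","wb"))
cv2.imwrite("pics/s3.png",cv2.resize(S["pixels"][180:300,210:360],(750,600),interpolation=cv2.INTER_CUBIC))
E
```

```text
clock: 8.3
ee_pos: [548.6, -116.6, 164.9]
ee_rot: [-1.757, -2.603, -0.0]
wrist_force: [-0.2, 0.4, -0.5]
grip_width: 1.002
grip_force: 0.0
clock 8.3 pos [ 548.6 -116.6  164.9] yawY 22.0 F [-0.2  0.4 -0.5] M [-0.02 -0.01 -0.04] grip 1.002 0.0
trans [-6.100e-03  1.000e-04  2.931e-01] ang [-0.0003 -0.0006  0.0006]
```

View pics/s3.png

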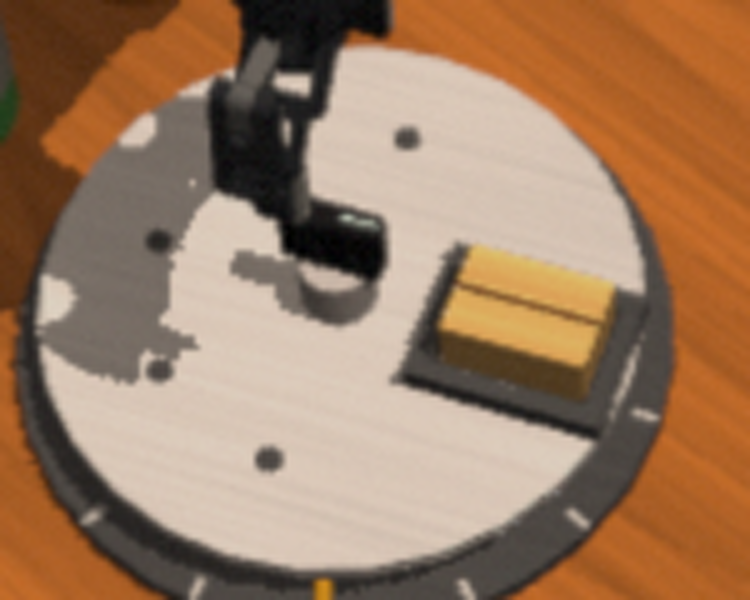

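The picture shows the block sitting flat and square in the nest (top face around (530,285)) and the open fingers either side of the knob bar at (335,235). I'll descend onto the knob.

```bash
python3 -m inch '{"angular":[[0,0,0],[0,0,0],[0,0,0],[0,0,0],[0,0,0],[0,0,0],[0,0,0],[0,0,0]],"translation":[[-0.005,0,0.04],[-0.005,0,0.1],[-0.005,0,0.17],[-0.005,0,0.23],[-0.005,0,0.27],[-0.005,0,0.283],[-0.005,0,0.283],[-0.005,0,0.283]],"hand":[0,0,0,0,0,0,0,0]}'; python3 plan.py 549.2 -118.2 80 21.9;  python3 -m inch '{"angular":[[0,0,0],[0,0,0],[0,0,0],[0,0,0],[0,0,0],[0,0,0],[0,0,0],[0,0,0]],"translation":[[0,0,0],[0,0,0],[0,0,0],[0,0,0],[0,0,0],[0,0,0],[0,0,0],[0,0,0]],"hand":[0.2,0.4,0.6,0.7,0.8,0.9,1,1]}' 40; python3 plan.py 549.2 -118.2 80 21.9
```

```text
clock: 9.02
ee_pos: [549.8, -119.3, 80.9]
ee_rot: [1.759, 2.603, 0.0]
wrist_force: [0.4, -0.0, 0.7]
grip_width: 1.002
grip_force: 0.0
clock 9.02 pos [ 549.8 -119.3   80.9] yawY 21.9 F [ 0.4 -0.   0.7] M [ 0.01 -0.02 -0.  ] grip 1.002 0.0
trans [ 0.0042 -0.0006  0.003 ] ang [ 0.0002  0.0001 -0.    ]
clock: 9.68
ee_pos: [550.2, -119.6, 80.8]
ee_rot: [1.759, 2.602, 0.001]
wrist_force: [1.2, 1.4, 2.7]
grip_width: 0.159
grip_force: 43.7
clock 9.68 pos [ 550.2 -119.6   80.8] yawY 21.9 F [1.2 1.4 2.7] M [ 0.16 -0.17 -0.05] grip 0.159 43.7
trans [ 0.0054 -0.0014  0.0025] ang [ 0.0005  0.0002 -0.0002]
```

```bash
python3 -m inch '{"angular":[[0,0,0],[0,0,0],[0,0,0.03],[0,0,0.06],[0,0,0.09],[0,0,0.12],[0,0,0.15],[0,0,0.18]],"translation":[[0,0,0],[0,0,0],[0,0,0],[0,0,0],[0,0,0],[0,0,0],[0,0,0],[0,0,0]],"hand":[1,1,1,1,1,1,1,1]}' 100; python3 plan.py 549.6 -118.8 80 -50.1; python3 -m inch '{"angular":[[0,0,0.03],[0,0,0.06],[0,0,0.09],[0,0,0.12],[0,0,0.15],[0,0,0.18],[0,0,0.2],[0,0,0.2]],"translation":[[0,0,0],[0,0,0],[0,0,0],[0,0,0],[0,0,0],[0,0,0],[0,0,0],[0,0,0]],"hand":[1,1,1,1,1,1,1,1]}'; python3 plan.py 549.6 -118.8 80 -50.1
```

```text
clock: 10.35
ee_pos: [550.2, -119.5, 80.9]
ee_rot: [2.219, 2.223, 0.002]
wrist_force: [0.9, 0.4, 4.9]
grip_width: 0.144
grip_force: 97.8
clock 10.35 pos [ 550.2 -119.5   80.9] yawY 0.1 F [0.9 0.4 4.9] M [ 0.21 -0.07  0.08] grip 0.144 97.8
trans [ 0.0025 -0.002   0.0031] ang [ 6.000e-04 -3.000e-04  4.184e-01]
clock: 11.02
ee_pos: [550.2, -119.6, 80.9]
ee_rot: [2.632, 1.713, 0.002]
wrist_force: [0.3, 0.6, 5.2]
grip_width: 0.141
grip_force: 97.8
clock 11.02 pos [ 550.2 -119.6   80.9] yawY -23.9 F [0.3 0.6 5.2] M [ 0.28 -0.05 -0.06] grip 0.141 97.8
trans [ 0.0014 -0.0029  0.003 ] ang [ 0.0005 -0.0003  0.2185]
```

```bash
python3 -m inch '{"angular":[[0,0,0.03],[0,0,0.06],[0,0,0.09],[0,0,0.12],[0,0,0.15],[0,0,0.18],[0,0,0.205],[0,0,0.218]],"translation":[[0,0,0],[0,0,0],[0,0,0],[0,0,0],[0,0,0],[0,0,0],[0,0,0],[0,0,0]],"hand":[1,1,1,1,1,1,1,1]}'; python3 -m inch '{"angular":[[0,0,0],[0,0,0],[0,0,0],[0,0,0],[0,0,0],[0,0,0],[0,0,0],[0,0,0]],"translation":[[0,0,0],[0,0,0],[0,0,0],[0,0,0],[0,0,0],[0,0,0],[0,0,0],[0,0,0]],"hand":[1,1,1,1,1,1,1,1]}'; python3 plan.py 549.6 -118.8 80 -50.1
python3 - <<'E'
from plant import manip
import cv2,numpy as np,pickle
S=manip.snapshot("scene");pickle.dump(S,open("p4.pkl","wb"))
cv2.imwrite("pics/s4.png",cv2.resize(S["pixels"][205:325,210:360],(750,600),interpolation=cv2.INTER_CUBIC))
E
```

```text
clock: 11.68
ee_pos: [550.3, -119.6, 80.9]
ee_rot: [2.952, 1.074, 0.002]
wrist_force: [1.2, 1.0, 5.7]
grip_width: 0.141
grip_force: 97.9
clock: 12.35
ee_pos: [550.3, -119.6, 80.9]
ee_rot: [2.95, 1.078, 0.002]
wrist_force: [1.0, -0.2, 5.7]
grip_width: 0.142
grip_force: 97.9
clock 12.35 pos [ 550.3 -119.6   80.9] yawY -49.9 F [ 1.  -0.2  5.7] M [ 0.27 -0.17  0.18] grip 0.142 97.9
trans [-0.     -0.0034  0.003 ] ang [ 0.0004 -0.0005  0.002 ]
```

View pics/s4.png

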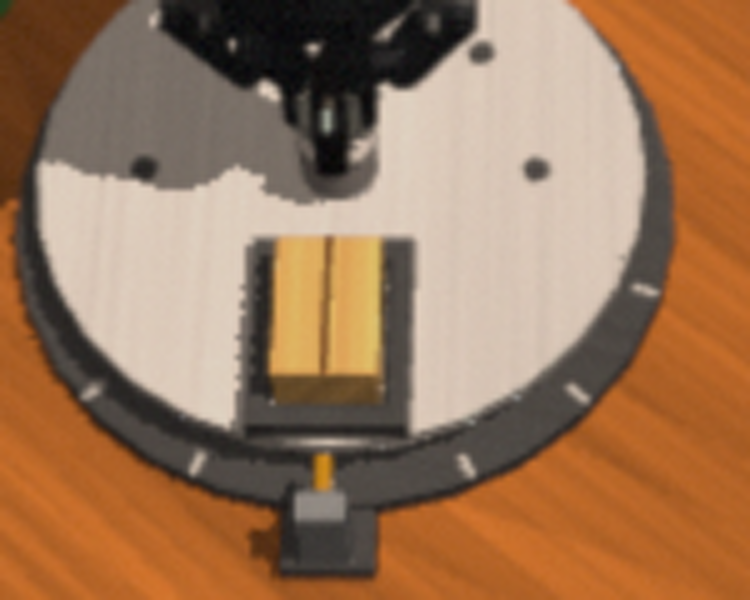

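The nest and block now sit in front of the stylus (block top centred at about (327,305), stylus at (323,470)). A quick check of the plate angle follows.

Run:
```python
from h import *
for f,c,P in(("p3.pkl",(210,180),[(472,246),(614,288),(582,358),(440,325)]),("p4.pkl",(210,205),[(383,237),(381,375),(270,375),(274,237)])):
    S=pickle.load(open(f,"rb"))
    b=ray(S,crop(P,0,c,5),79)[:,:2]; d=(b[1]+b[2]-b[0]-b[3]);v=b.mean(0)-[549.6,-119]
    print(b.mean(0),np.degrees(np.arctan2(d[1],d[0])),np.degrees(np.arctan2(v[1],v[0])),np.linalg.norm(v))
```

```text
[516.09957714 -39.32925038] 113.59831504557137 112.80606461969188 86.42746483479968
[614.46805621 -61.82021892] 41.813505103503196 41.39547547335959 86.47191498201079
```

```bash
python3 -c "
from plant import manip
print(manip.sign_off())"
```

```text
the job is handed in; nothing more can be done
None
```

The oak block sits flat and square in the pocket. The plate has been turned to the third stop (about 72° by both the arm and the camera), the fingers are still gripping the knob, and the job was handed in at about 12.4 s.

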